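# Slide the cover plate out over the end of the ledge

## Task

Push the aluminium plate with the big round hole along the plywood ledge, out over the end of the ledge that it already lies nearer to, until about a third of its length hangs over and shows its edge for the fitter to take. Only slide it: do not lift or pick it up, and leave it lying flat and square on the ledge. Leave the plain plate and everything else where they are.

Things in the scene. Friction and masses are not known exactly. Their poses are not given: they have to be found in the camera images.
- ledge: The ledge: a fixed low plywood riser, 160 mm deep (its x), 440 mm long (its y), its flat top 60 mm above the bench. Origin: on the bench under its middle; x points to its far side, y along its length, so its two open ends lie at y = +220 and -220 mm. A fixed aluminium fence stands along the whole far side, its inner face at x = +76 mm, rising 18 mm above the top; the front (-x) side and both ends have no lip. Its place and yaw (up to 0.3 rad) vary.
- cover: The plate to push: a loose flat aluminium plate 70 mm wide (its x), 120 mm long (its y), 6 mm thick, about 0.13 kg, with a 37 mm round through hole in its middle. Origin: centre of its underside (the middle of the hole). It lies flat on the ledge, lengthwise, in the half towards either end, up to 0.1 rad askew, its centre 100 to 125 mm from the ledge's middle; it is not touching the fence. It slides easily, and tips off if more than half hangs over.
- blank: A bystander: a plain aluminium plate of the same 70 x 120 x 6 mm but without a hole, lying likewise on the other half of the ledge. Origin: centre of its underside. At least 70 mm is free between the two plates.
- pulley: A bystander: a small loose black plastic pulley, 28 mm across, 30 mm high, standing on the ledge's top close to its front edge, near the middle of its length. Origin: centre of its underside.
- driver: A bystander: a loose screwdriver lying on the bench between the robot and the ledge, roughly parallel to the ledge.
- jar: A bystander: a loose clear jar, 64 mm across, 85 mm high, on the bench to the right of the ledge. Origin: centre of its underside.
- tape: A bystander: a loose grey tape measure, 66 x 30 x 64 mm, on the bench to the left of the ledge. Origin: centre of its underside.
- roll: A bystander: a loose paper tape ring, 90 mm across, 25 mm high, flat on the bench to the left of the ledge. Origin: centre of its underside.
- bracket: A bystander: a loose steel angle bracket, 50 x 40 mm foot, 47 mm high, on the bench to the right of the ledge. Origin: centre of its underside.
Things that resemble listed ones, but are neither listed nor needed, are in the scene too. What is shaped like the cover but blue or yellow is not meant.

How it is judged:
At the end, for the whole second after the job is handed in: The plate with the hole lies at rest, flat on the ledge, square to it within 10 degrees and not hanging over the front, with 27 to 53 mm of its 120 mm length hanging over the end it started nearer to; the plain plate has stayed within 12 mm of its place ((y of cover in the frame of ledge between 0.187 and 0.213 m or y of cover in the frame of ledge between -0.213 and -0.187 m) and x of cover in the frame of ledge between -0.045 and 0.05 m and z of cover in the frame of ledge between 0.055 and 0.065 m and angle between the y axis of cover and the y axis of ledge, either way round below 0.17 rad and angle between cover's own z axis and vertical below 0.05 rad and linear speed of cover below 0.01 m/s and distance of blank from where it was at the start of the episode below 0.012 m); the robot touches nothing.
It fails at once if the plate with the hole is lifted or tipped, or falls off the ledge (z of cover in the frame of ledge above 0.07 m or z of cover in the frame of ledge below 0.05 m or angle between cover's own z axis and vertical above 0.2 rad).
It fails at once if the plain plate is moved (distance of blank from where it was at the start of the episode above 0.012 m).
It fails at once if the pulley is moved or knocked over (distance of pulley from where it was at the start of the episode above 0.015 m or angle between pulley's own z axis and vertical above 0.5 rad).
It fails at once if another loose thing is moved (distance of any of driver, jar, tape, roll, bracket from where it was at the start of the episode above 0.025 m).
It also fails if it takes over 35 s, if anything falls off the work surface, if the arm or the gripper's body presses on something with over 40 N, if the wrist force passes 120 N, or if a joint passes its speed limit or range.

## Robot

A 6-joint arm with a two-finger parallel gripper is mounted at the origin on the work surface. World frame = base frame: x ahead of the robot, y to its left, z up, the work surface at z = 0. Lengths are in m, angles in rad, forces in N, time in s.
With the tool pointing down it reaches from about 0.35 to 0.725 m from the base axis. Payload 4.3 kg.
Tool frame: the origin (TCP) lies between the finger pads; the fingertips stand 8 mm ahead of it and the grasp point (between the pads) lies 11 mm behind it (robot.tcp_to_tips is the distance from the TCP to the fingertips, in m); z points along the fingers, y is the direction in which the jaws open and shut (so a half turn about z gives the same grasp; the last joint's range is limited). The gripper opens to 85 mm and grips with 20 to 120 N. Pads are 22 mm wide; open, the fingers measure 114 mm over their backs; the gripper's body (76 mm by 85 mm) begins 54 mm behind the grasp point. The pads swing forward as they close: fully open they stand 13 mm farther back than shut.
Start: joints at [1.032, 0.377, 0.081, 1.274, 0, 1.46], TCP at [0.239, 0.523, 0.239] pointing down, gripper open.
Joint ranges: [-2.72, 2.72], [-0.84, 1.66], [-1.02, 1.22], [-1.77, 2.12], [-1.37, 1.28], [-3.14, 3.14]. Speed limits (rad/s): [2.57, 2.57, 3.14, 3.14, 3.14, 3.14].

## Interface

Orientations are given as a rotation vector (axis times angle).
In Python, from plant import robot, solver, sensors, grab_frame gives the robot as it stands. Calls block until the motion is done:
- robot.goto(position, orientation): joint-space move of the TCP to a pose.
- robot.move_linear(position, rate=0.15, orientation=None, contact_N=None): straight line of the TCP; orientation=None keeps the orientation; rate is the mean speed in m/s. With contact_N (N) it stops when the force on the tool has changed by that much, and returns True; else False.
- robot.move_j(angles): joint-space move.
- robot.ungrasp() and robot.clamp(f_grip=None): open the fingers fully, or close them until they stop; f_grip is the grip in N (None keeps the last).
- robot.dwell(seconds).
- solver.ik(position, orientation): joint angles nearest the present ones, or None.
- sensors.sense(): the state.
- grab_frame(name): name is "scene" or "top" or "wrist"; returns a dict with "img" (420x560x3 uint8, red, green, blue), "depth" (420x560 float32, m along the optical axis (not along the pixel's ray), 0 where there is no reading), "mtx" (3x3 intrinsics, pixels), "dist" ([k1, k2, p1, p2, k3] as OpenCV has them; the pictures are not rectified), "position" and "orientation" of the camera in the world; the wrist camera has in their place "T_tool_cam" (4x4, takes a point from camera to tool coordinates, whose origin is the TCP and whose axes are the flange's). Camera axes: x right, y down, z forward; pixel columns grow to the right and rows downward; lengths in m; the calibration is good to about 2 mm. A picture is of the moment at which its call begins: read the wrist's pose just before it.
A pose or a line that the arm cannot do raises robot.MotionError and nothing moves.
- robot.close_job(): hands the job in, once; it reports no verdict.
The state is a dict: "time_s": time; "joint_positions": joint angles; "qvel": joint speeds; "tau": joint torques, N m; "eef_pos": TCP position; "eef_rot": TCP orientation; "force": force on the tool from outside, world axes, zero at the start; "wrist_torque": the same for the moment, N m; "gripper_width": finger opening in m.
Only numpy, scipy, OpenCV 4.12 (cv2) and the standard library are available. Lean on these libraries where they do the work, as an engineer would, in place of code of your own. Each camera call takes 0.05 s, during which the arm holds its last target.

## Working session

There is one attempt and no reset: what is moved stays moved. The work goes in short steps, each a Python script; the robot and the scene stay as the last script left them, time stands still between calls to the robot, and variables do not carry over. Pictures are saved under pics/ and viewed, and the job is handed in when it is done.

```bash
mkdir -p pics; ls; python3 - <<'E'
from plant import robot, solver, sensors, grab_frame
import cv2,numpy as np
s=sensors.sense();print(s['time_s'],s['eef_pos'],s['eef_rot'],robot.tcp_to_tips)
for n in ['scene','top']:
    f=grab_frame(n);cv2.imwrite(f'pics/{n}0.png',f['img'][...,::-1]);print(n,f['mtx'].tolist() if hasattr(f['mtx'],'tolist') else f['mtx'],f['dist'],f['position'],f['orientation'])
    np.savez(f'{n}0.npz',**{k:np.array(v) for k,v in f.items()})
E
```

```text
pics
0.0 [0.23872303 0.52240162 0.23832879] [-0.66823937 -3.06899675  0.00307745] 0.008
scene [[388.5424697280678, 0.0, 280.1443630405304], [0.0, 388.5424697280678, 210.4868911310712], [0.0, 0.0, 1.0]] [-0.05112506  0.          0.          0.          0.        ] [1.36737841 0.08690486 0.72829592] [-1.59059092 -1.74092499  0.87799741]
top [[493.9827194396303, 0.0, 264.8658744819888], [0.0, 493.9827194396303, 217.56985233238248], [0.0, 0.0, 1.0]] [0.05504769 0.         0.         0.         0.        ] [0.19251007 0.04285459 1.4453305 ] [-2.07418912  2.13279674 -0.24101169]
```

View pics/scene0.png

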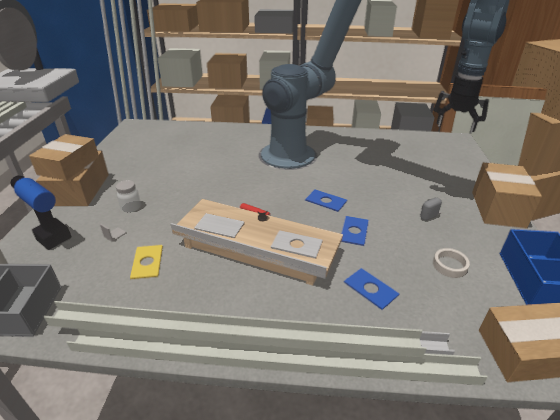

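View pics/top0.png

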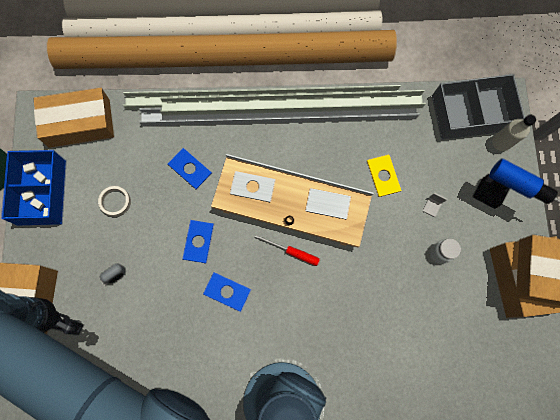

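The top view shows the plates on the ledge. The aluminium plate with the hole is at (252,186), on the left (+y) half. Lookalikes are the plain blank (328,203), the blue plates (190,168), (198,241) and (227,291), and the yellow one (384,175). I choose (252,186): it is bare aluminium, has a hole and lies on the ledge. Next I measure it and check a crop.

```bash
cat > h.py <<'E'
import numpy as np,cv2
from scipy.spatial.transform import Rotation as R
def load(n): return dict(np.load(n,allow_pickle=True))
def rays(f,px):
    u=cv2.undistortPoints(np.array(px,float).reshape(-1,1,2),f['mtx'],f['dist']).reshape(-1,2)
    return np.c_[u,np.ones(len(u))]
def cast(f,px,z):
    Rm=R.from_rotvec(f['orientation']).as_matrix();d=rays(f,px)@Rm.T;p=f['position']
    return p+d*((z-p[2])/d[:,2])[:,None]
def tri(f,a,g,b):
    ds=[];ps=[]
    for F,q in((f,a),(g,b)):
        d=R.from_rotvec(F['orientation']).apply(rays(F,[q])[0]);ds.append(d/np.linalg.norm(d));ps.append(F['position'])
    A=sum(np.eye(3)-np.outer(d,d) for d in ds);B=sum((np.eye(3)-np.outer(d,d))@p for d,p in zip(ds,ps))
    x=np.linalg.solve(A,B);return x,[np.linalg.norm(np.cross(x-p,d)) for p,d in zip(ps,ds)]
E
python3 - <<'E'
import cv2
a=cv2.imread('pics/top0.png')[145:255,200:380];cv2.imwrite('pics/topc.png',cv2.resize(a,None,fx=4.4,fy=4.4,interpolation=cv2.INTER_CUBIC))
a=cv2.imread('pics/scene0.png')[195:285,165:350];cv2.imwrite('pics/scenec.png',cv2.resize(a,None,fx=4.3,fy=4.3,interpolation=cv2.INTER_CUBIC))
for n in['top','scene']:
    im=cv2.imread(f'pics/{n}0.png');hsv=cv2.cvtColor(im,cv2.COLOR_BGR2HSV)
    print(n,[hsv[p].tolist() for p in ([(187,238),(203,328),(210,240),(162,245),(120,300)] if n=='top' else [(240,282),(225,220),(232,270),(252,240),(180,250)])])
E
```

```text
top [[45, 9, 218], [64, 8, 226], [19, 115, 236], [16, 134, 105], [72, 19, 68]]
scene [[15, 5, 188], [12, 7, 188], [16, 80, 189], [14, 20, 140], [19, 14, 151]]
```

View pics/topc.png

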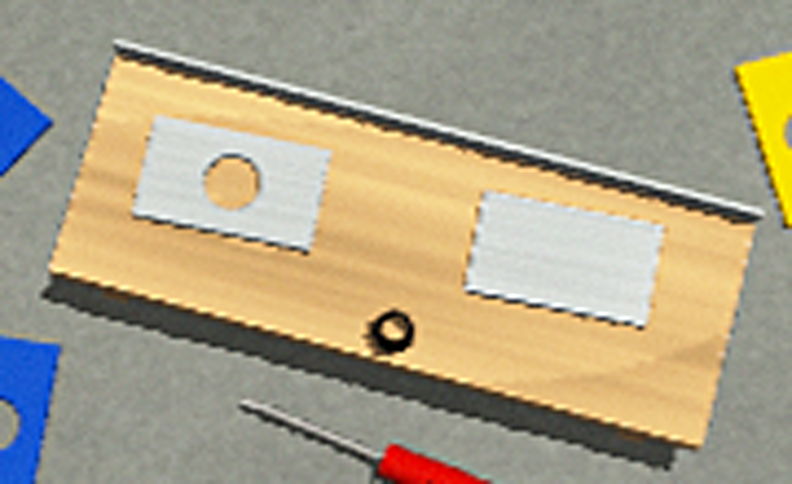

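View pics/scenec.png

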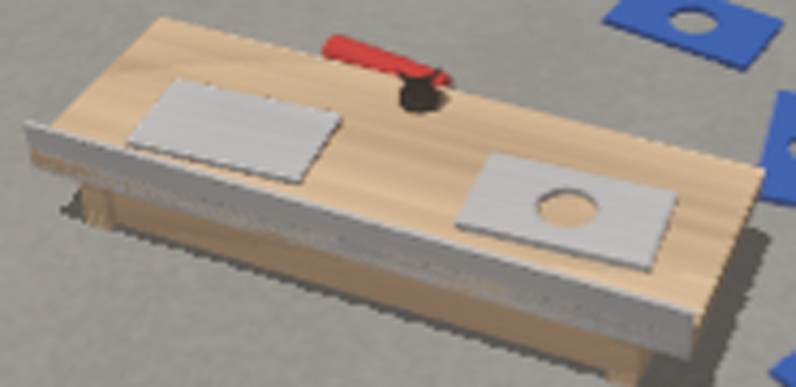

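The crops confirm it: cover with the hole at top-crop (232,182), blank without one at (565,258), pulley at (392,330) in front of the gap. Now the poses.

```bash
cat >> h.py <<'E'
def plates(f,box):
    hsv=cv2.cvtColor(f['img'],cv2.COLOR_RGB2HSV);x0,y0,x1,y1=box
    m=((hsv[...,1]<30)&(hsv[...,2]>165)).astype(np.uint8);k=np.zeros_like(m);k[y0:y1,x0:x1]=1
    cs,_=cv2.findContours(m*k,cv2.RETR_EXTERNAL,cv2.CHAIN_APPROX_NONE)
    return sorted([c for c in cs if cv2.contourArea(c)>400],key=lambda c:c[:,0,0].mean())
def rect(f,c,z):
    # fitted rectangle in world: centre, long-axis yaw, sizes
    P=cast(f,c.reshape(-1,2),z)[:,:2];b=cv2.minAreaRect((P*1000).astype(np.float32))
    pts=cv2.boxPoints(b);e=[pts[1]-pts[0],pts[2]-pts[1]];l=max(e,key=np.linalg.norm)
    if l[1]<0:l=-l
    return np.array(b[0])/1000,np.arctan2(-l[0],l[1]),b[1]
E
python3 - <<'E'
from h import *
t=load('top0.npz');s=load('scene0.npz')
# heights from two views: plate centroids (filled contours) & hole centres
T=plates(t,(225,160,360,230));
S=plates(s,(165,200,340,265))
for F,L in((t,T),(s,S)): print([(c[:,0].mean(0).round(1).tolist(),cv2.contourArea(c)) for c in L])
for c in T: print('rect top',rect(t,c,.066))
for c in S: print('rect scene',cv2.boundingRect(c),rect(s,c,.066))
# hole
def hole(F,box):
    hsv=cv2.cvtColor(F['img'],cv2.COLOR_RGB2HSV);x0,y0,x1,y1=box
    m=(hsv[y0:y1,x0:x1,1]>40).astype(np.uint8);n,l,st,ce=cv2.connectedComponentsWithStats(m)
    print(st[1:].tolist()); i=1+np.argmax(st[1:,4]);return ce[i]+[x0,y0]
ht=hole(t,(241,178,265,198));hs=hole(s,(286,234,308,252));print('hole',ht,hs,tri(t,ht,s,hs))
# ledge corners from wood mask in top
hsv=cv2.cvtColor(t['img'],cv2.COLOR_RGB2HSV);m=((hsv[...,1]>60)&(abs(hsv[...,0].astype(int)-17)<8)&(hsv[...,2]>150)).astype(np.uint8)
k=np.zeros_like(m);k[150:250,205:375]=1;m=cv2.morphologyEx(m*k,cv2.MORPH_OPEN,np.ones((3,3)))
cs,_=cv2.findContours(m,cv2.RETR_EXTERNAL,cv2.CHAIN_APPROX_NONE);c=max(cs,key=cv2.contourArea)
print('ledge',rect(t,c,.06))
px={'FL':(50,271),'FR':(700,446),'fenL':(116,42),'fenR':(763,214)}
for n,p in px.items():
    q=np.array(p)/4.4+[200,145]-.5;print(n,q,cast(t,[q],.078 if 'fen' in n else .06)[0])
sx=lambda p:np.array(p)/4.3+[165,195]-.5
tx=lambda p:np.array(p)/4.4+[200,145]-.5
print('FLc',tri(t,tx((50,271)),s,sx((765,170))),'FR',tri(t,tx((700,446)),s,sx((163,16))))
print('fence L',tri(t,tx((116,42)),s,sx((695,318))),'R',tri(t,tx((763,214)),s,sx((26,122))))
for a,b in [((133,217),(677,196)),((327,149),(457,225)),((152,116),(652,268)),((310,250),(490,154))]:print('cov',tri(t,tx(a),s,sx(b)))
print('pulley',cast(t,[tx((392,330))],.09))
E
```

```text
[([252.2, 186.0], 876.5), ([328.0, 203.2], 893.5)]
[([219.4, 224.6], 618.0), ([296.7, 243.1], 749.5)]
rect top (array([0.60368127, 0.06843264]), np.float32(-0.23346353), (118.76806640625, 69.27633666992188))
rect top (array([ 0.54620868, -0.14825223]), np.float32(-0.2348565), (119.26073455810547, 68.5703353881836))
rect scene (195, 213, 49, 24) (array([ 0.54468555, -0.15004465]), np.float32(-0.24001673), (118.8062744140625, 69.1480484008789))
rect scene (271, 231, 51, 26) (array([0.60169849, 0.06644323]), np.float32(-0.24023952), (119.55473327636719, 69.37854766845703))
[[5, 2, 13, 13, 124], [0, 18, 5, 2, 6]]
[[13, 0, 9, 2, 14], [4, 6, 14, 8, 84]]
hole [252.19354839 186.12096774] [296.39285714 243.52380952] (array([0.60343898, 0.06719062, 0.06445655]), [np.float64(0.0011350110429504117), np.float64(0.0011350110429503887)])
ledge (array([ 0.55681384, -0.04282614]), np.float32(-0.29781073), (441.3681640625, 153.67962646484375))
FL [210.86363636 206.09090909] [0.54794007 0.18913526 0.06      ]
FR [358.59090909 245.86363636] [ 0.4199497  -0.22913762  0.06      ]
fenL [225.86363636 154.04
[... 443 characters left out ...]
8296), np.float64(0.0007572659939438059)]) R (array([ 0.56834898, -0.27741365,  0.07949355]), [np.float64(0.0006030218984522266), np.float64(0.0006030218984522106)])
cov (array([0.58225772, 0.13311332, 0.06341762]), [np.float64(0.0008797228126622497), np.float64(0.0008797228126622365)])
cov (array([0.62471889, 0.0031376 , 0.06645452]), [np.float64(0.0016077311652936323), np.float64(0.0016077311652936326)])
cov (array([0.65082903, 0.1190223 , 0.06599295]), [np.float64(0.0013056061243855459), np.float64(0.0013056061243855613)])
cov (array([0.55593163, 0.01653179, 0.06622809]), [np.float64(0.0015494296264354965), np.float64(0.0015494296264355202)])
pulley [[ 0.49527772 -0.03228149  0.09      ]]
```

```bash
cat >> h.py <<'E'
YAW=-0.298;LC=np.array([0.5602,-0.0437])
LR=np.array([[np.cos(YAW),-np.sin(YAW)],[np.sin(YAW),np.cos(YAW)]])
def L2W(x,y,z): return np.r_[LC+LR@[x,y],z]
def W2L(p): return LR.T@(np.asarray(p)[:2]-LC)
def ori(sg=1):
    y=np.r_[sg*LR[:,0],0];z=np.array([0,0,-1.]);return R.from_matrix(np.c_[np.cross(y,z),y,z]).as_rotvec()
E
python3 - <<'E'
from h import *
from plant import robot, solver, sensors, grab_frame
print('cover',W2L((.6035,.0678)),'blank',W2L((.5462,-.148)),'pulley',W2L((.4953,-.0323)))
q0=np.array(sensors.sense()['joint_positions'])
best=None
for sg in(1,-1):
    q=solver.ik(L2W(.010,.026,.17),ori(sg));q2=solver.ik(L2W(.010,.13,.07),ori(sg));print(sg,q,q2)
    if q is not None and q2 is not None:
        c=np.abs(np.array(q)-q0).max()
        if best is None or c<best[0]:best=(c,sg)
sg=best[1];print('use',sg)
robot.clamp(30)
robot.goto(L2W(.010,.026,.17),ori(sg))
f0=sensors.sense()['force']
s=sensors.sense();print(s['time_s'],s['eef_pos'],s['gripper_width'],f0)
f=grab_frame('wrist');cv2.imwrite('pics/w1.png',f['img'][...,::-1])
f=grab_frame('scene');cv2.imwrite('pics/s1.png',f['img'][...,::-1])
E
```

```text
cover [0.00865418 0.11929897] blank [ 0.01724045 -0.10381357] pulley [-0.06538671 -0.00815767]
1 [-1.47479981e-01  4.09933233e-01 -5.11671418e-02  1.10969595e+00
 -4.44089210e-16  1.72131635e+00] [ 2.35456084e-02  5.49053747e-01 -9.91096489e-02  9.22632930e-01
 -4.44089210e-16  1.89234194e+00]
-1 [-1.47479981e-01  4.09933233e-01 -5.11671418e-02  1.10969595e+00
 -4.44089210e-16 -1.42027631e+00] [ 2.35456084e-02  5.49053747e-01 -9.91096489e-02  9.22632930e-01
 -4.44089210e-16 -1.24925072e+00]
use 1
3.1667 [ 0.5774502  -0.02082167  0.17014377] 0.0001386238515427765 [-0.35976443 -0.36924857  0.07728599]
```

View pics/w1.png

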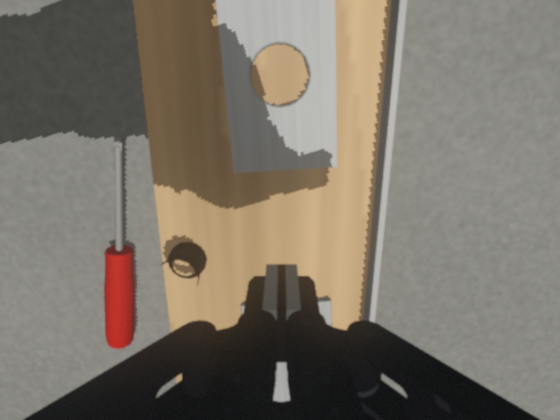

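View pics/s1.png

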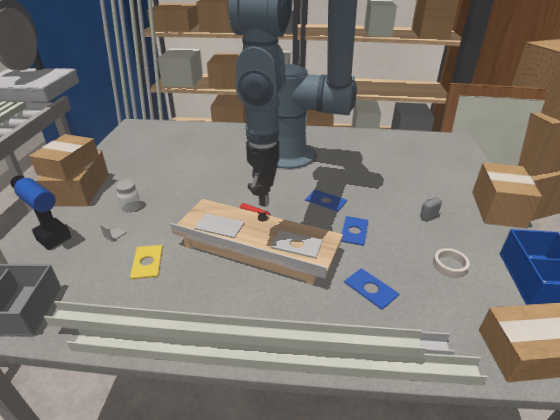

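The wrist view shows the cover's near edge at (285,168), well ahead of the closed fingers at (283,270). The pulley is off to the left at (186,258). The push lane is free, so I descend.

```bash
python3 - <<'E'
from h import *
from plant import robot, solver, sensors, grab_frame
robot.move_linear(L2W(.010,.026,.082),rate=.12)
hit=robot.move_linear(L2W(.010,.026,.062),rate=.02,contact_N=3)
p=sensors.sense()['eef_pos'];print('hit',hit,p,W2L(p))
z=p[2]+.0025 if hit else .0705
robot.move_linear(L2W(.010,.026,z),rate=.03)
robot.move_linear(L2W(.010,.105,z),rate=.05)
s=sensors.sense();print(s['time_s'],s['eef_pos'],W2L(s['eef_pos']),s['force'])
for n in('wrist','scene','top'):
    f=grab_frame(n);cv2.imwrite(f'pics/{n}2.png',f['img'][...,::-1]);np.savez(f'{n}2.npz',**{k:np.array(v) for k,v in f.items()})
a=cv2.imread('pics/scene2.png')[180:300,165:365];cv2.imwrite('pics/sc2.png',cv2.resize(a,None,fx=4,fy=4,interpolation=cv2.INTER_CUBIC))
E
```

```text
hit True [ 0.57721854 -0.02176606  0.0680798 ] [0.00982846 0.02596401]
6.8417 [0.6006179  0.05368633 0.07061136] [0.01004301 0.10496114] [ 0.09416965 -1.46811541  0.27060411]
```

View pics/wrist2.png

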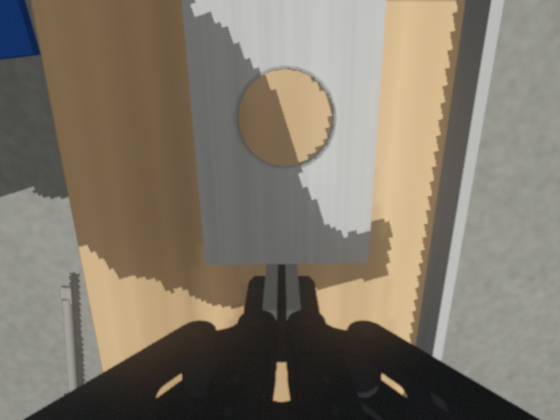

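View pics/sc2.png

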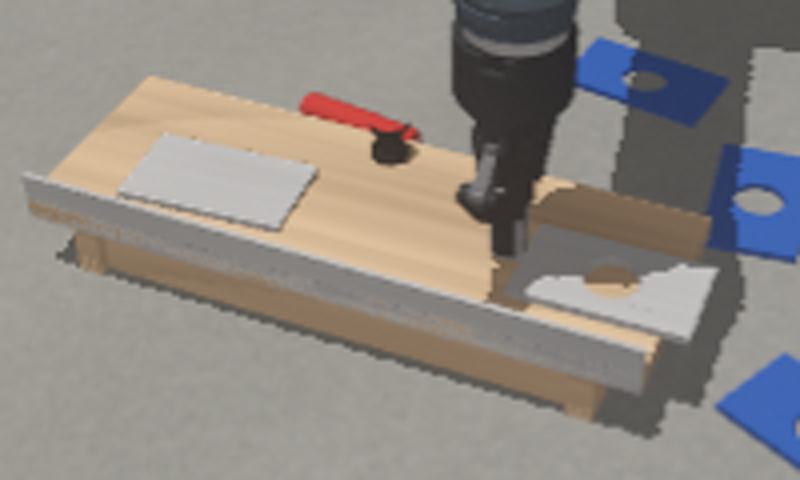

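View pics/top2.png

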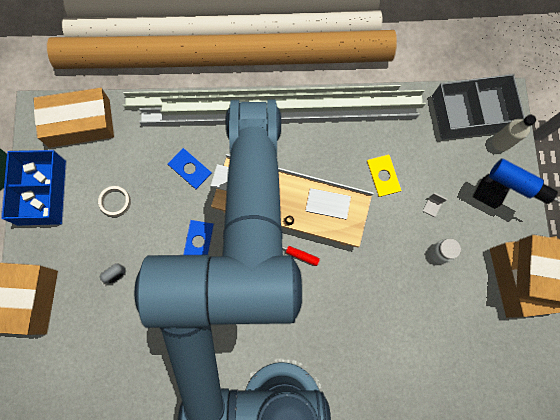

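The plate is square and already overhangs a little. The wrist view puts the hole centre near (286,117) and the contact edge at row 263; the scene crop puts the hole at (611,280). I measure y from both.

```bash
cat >> h.py <<'E'
def wcam(f,s):
    T=np.eye(4);T[:3,:3]=R.from_rotvec(s['eef_rot']).as_matrix();T[:3,3]=s['eef_pos'];M=T@f['T_tool_cam']
    f=dict(f);f['position']=M[:3,3];f['orientation']=R.from_matrix(M[:3,:3]).as_rotvec();return f
E
python3 - <<'E'
from h import *
from plant import sensors
s=sensors.sense();w=wcam(load('wrist2.npz'),s);sc=load('scene2.npz')
h=(286,117);g=np.array((611,280))/4+[165,180]-.4
print('tri',tri(w,h,sc,g),W2L(tri(w,h,sc,g)[0]))
print('wrist hole',W2L(cast(w,[h],.066)[0]),'scene hole',W2L(cast(sc,[g],.066)[0]))
for n,p in dict(nl=(205,264),nr=(368,263)).items():print(n,W2L(cast(w,[p],.066)[0]))
q=lambda p:np.array(p)/4+[165,180]-.4
for n,p,z in [('far fence corner',(689,338),.066),('far front corner',(718,269),.066),('ledge FL',(710,217),.06)]:print(n,W2L(cast(sc,[q(p)],z)[0]))
E
```

```text
tri (array([0.62296916, 0.12163688, 0.06509765]), [np.float64(0.0011496380666931514), np.float64(0.001149638066693094)]) [0.01145826 0.17647934]
wrist hole [0.01123115 0.17767491] scene hole [0.01256701 0.17558388]
nl [-0.02310326  0.11678215]
nr [0.04642779 0.11729899]
far fence corner [0.04482273 0.23567522]
far front corner [-0.02363013  0.23603828]
ledge FL [-0.0799656   0.21651557]
```

Views agree: hole at y≈0.1765, edges at 0.117 and 0.236. The remaining travel is 23 mm.

```bash
python3 - <<'E'
from h import *
from plant import robot, solver, sensors, grab_frame
z=sensors.sense()['eef_pos'][2]
robot.move_linear(L2W(.010,.128,z),rate=.03)
robot.dwell(.2)
robot.move_linear(L2W(.010,.100,z),rate=.06)
robot.move_linear(L2W(.010,.060,.20),rate=.15)
s=sensors.sense();f=grab_frame('wrist');np.savez('wrist3.npz',**f,);cv2.imwrite('pics/w3.png',f['img'][...,::-1])
q=np.array(s['joint_positions']);q[0]+=1.0;robot.move_j(q)
for n in('scene','top'):
    f=grab_frame(n);cv2.imwrite(f'pics/{n}3.png',f['img'][...,::-1]);np.savez(f'{n}3.npz',**{k:np.array(v) for k,v in f.items()})
print(sensors.sense()['time_s'])
a=cv2.imread('pics/top3.png')[145:255,190:370];cv2.imwrite('pics/tc3.png',cv2.resize(a,None,fx=4.4,fy=4.4,interpolation=cv2.INTER_CUBIC))
a=cv2.imread('pics/scene3.png')[180:300,165:365];cv2.imwrite('pics/sc3.png',cv2.resize(a,None,fx=4,fy=4,interpolation=cv2.INTER_CUBIC))
t=load('top3.npz');sc=load('scene3.npz')
for F,b in((t,(205,160,360,230)),(sc,(165,200,355,285))):
    for c in plates(F,b):
        r=rect(F,c,.066);print(W2L(r[0]),r[1]-YAW,r[2])
E
```

```text
11.95
[0.01296751 0.20209515] -0.0044181943 (120.15645599365234, 70.37238311767578)
[ 0.01732281 -0.10405213] 0.06314351 (119.26073455810547, 68.5703353881836)
[ 0.01639308 -0.10621275] 0.05798328 (118.8062744140625, 69.1480484008789)
[0.01082536 0.19988022] -0.007471919 (120.02851867675781, 70.55073547363281)
```

View pics/tc3.png

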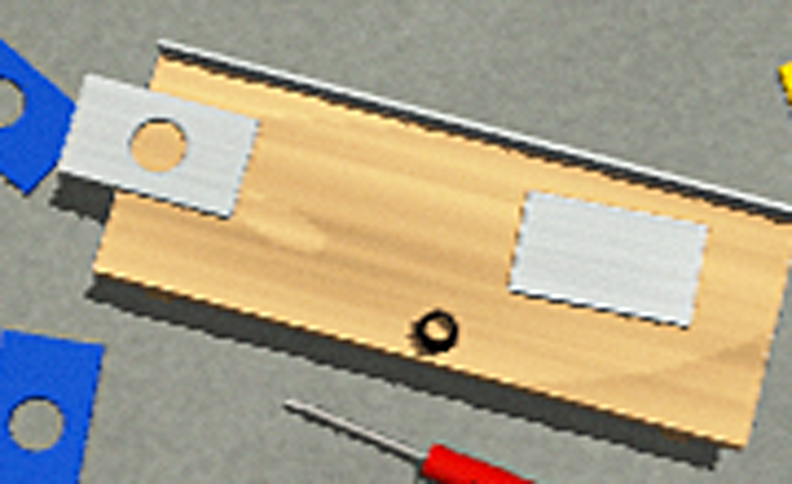

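View pics/sc3.png

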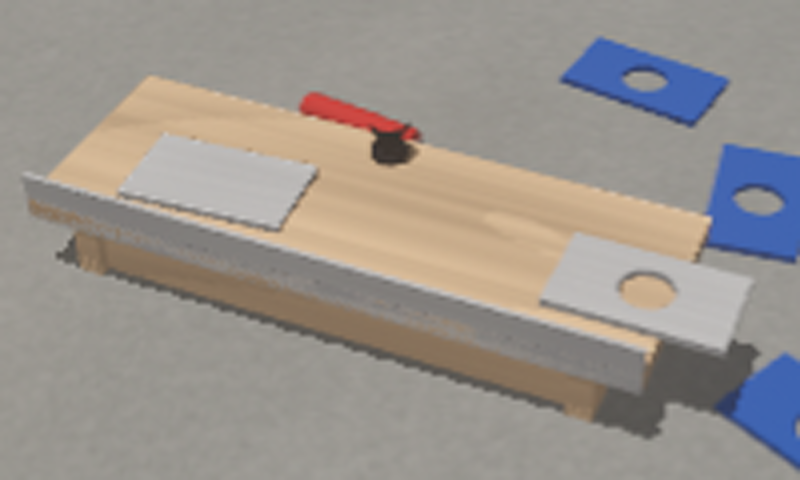

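The top crop shows about 42 mm of overhang: plate end near (72,122), ledge end near (133,140). The plate is square, and the blank and pulley have not moved. I hand in.

```bash
python3 - <<'E'
from plant import robot,sensors
print(robot.close_job(),sensors.sense()['time_s'])
E
```

```text
the job is handed in; nothing more can be done
the job is handed in; nothing more can be done
```

The aluminium plate with the hole now hangs about 40 mm, a third of its length, over the left (+y) end of the ledge, the one it started nearer to. I slid it about 81 mm with the closed fingertips held 2.5 mm above the ledge. I then backed off, swung the arm clear and handed in at about 12 s. No verdict was reported.

| Last check | Top view | Scene view | Allowed |
|---|---|---|---|
| Plate centre y, ledge frame (m) | 0.202 | 0.200 | 0.187 to 0.213 |
| Plate centre x, ledge frame (m) | 0.013 | 0.011 | -0.045 to 0.05 |
| Angle to the ledge (rad) | 0.004 | 0.007 | under 0.17 |

- **Overhang:** read directly against the ledge end in the top picture, it is about 42 mm.
- **Plain plate:** its measured position is unchanged to within 1 mm.
- **Pulley and screwdriver:** they look unmoved in the pictures. I did not measure them, or the jar, tape, roll and bracket, again at the end.
- **Disagreements:** the two views differ by about 2 mm, and the ledge measured 437 mm long in place of 440. Both are well inside the margin.

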